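Lower and lock the ratchet hold-down on the embossed disc

TASK

Clamp the copper disc for chasing: press the yellow paddle of the ratchet pawl down until the pawl is free of the teeth, then push the raised red arm down past the teeth until its rubber pad rests on the disc, and finally press the black pad of the pawl down so that the pawl drops fully home between the teeth again. Only press and push with the fingertips: do not pick up or shift the disc, and leave the tools and pots around it alone.

Things in the scene. Friction and masses are not known exactly. Their poses are not given: they have to be found in the camera images.
- holddown: Fixed hold-down: wooden board 360 x 190 x 18 mm, green cheek plates, block with round black cushion. Origin: centre of the board's underside. x runs from the yellow paddle's end to the arm's free end, z up. In this frame (mm) the arm's hinge runs along y through (-45, 0, 105), the pawl's pivot along y through (-130, 0, 150); the cushion's top is at z = 63 with its axis at x = 95.
- holdarm (a joint): Hinge of the red arm, rad, growing downwards. Starts raised, at 0 to 0.05; at 0.553 it is level and its pad rests on the disc, which stops it. Stiff: it stays where left; 2 to 7 N on the push plate moves it. With the pawl home a tooth stops it at about 0.08. Teeth are 0.26 rad apart; the pawl can drop home only within about 0.04 of 0.553 (or near the start).
- pawl (a joint): Pivot of the brass pawl, rad: 0 = fully home between the teeth, 0.30 = fully free (yellow paddle down, black pad up); its tip clears the teeth above about 0.13. It has no spring and stays where it is left; about 4 to 6 N on the paddle, or 3 to 5 N on the black pad, moves it.
- release_paddle (a point): Centre of the top face of the yellow paddle on the pawl's tail (40 x 40 mm), 55 mm from the pivot on the side away from the arm and 13 mm above it; level at 163 mm above the table when the pawl is home, sinks about 16 mm when it is pressed fully free. Moves with the pawl.
- lock_pad (a point): Centre of the top face of the black pad (34 x 34 mm) above the pawl's tip, 85 mm from the pivot and right above the toothed wheel; 187 mm above the table with the pawl home, about 25 mm higher with it free. Moves with the pawl.
- push_plate (a point): Centre of the top face of the black rubber push plate (55 x 55 mm) at the free end of the red arm. With the arm level it is 225 mm from the hinge along the board and 12 mm above the hinge. Moves with the arm, about 115 mm down in all; its face is square to the arm and tilts with it.
- clamp_pad (a point): Centre of the underside of the round rubber pad (32 mm across) beneath the arm, 140 mm from the hinge; it comes down on the disc.
- disc: Embossed copper disc, loose, 90 mm across and 12 mm high with a flat middle 60 mm across, lying on the rubber cushion under the arm; origin at the centre of its underside.
- punch: Bystander: square steel punch, 110 x 9 x 9 mm, lying on the board beside the hold-down.
- tin: Bystander: small amber jar with a brass cap, 40 mm across, 45 mm high, on the board beside the hold-down.
- hammer: Bystander: hammer lying on the table on the robot's right.
- bowl: Bystander: dark steel bowl, 110 mm across and 45 mm high, on the robot's left.
- cup: Bystander: aluminium cup, 72 mm across and 85 mm high, on the robot's left.
- brush: Bystander: brush lying on the table on the robot's far left.
- offcut: Bystander: wooden offcut, 90 x 60 x 30 mm, on the table on the robot's right.
Mind the look-alikes: they are no part of the job. There is more than one size of the disc; the one meant has the size given above.

How it is judged (in metres and radians):
On the way, in this order (a step that is already met when the one before it is completed fails the run):
1. the pawl is pressed free while the arm is still up (value of joint pawl above 0.18 rad and value of joint holdarm below 0.15 rad), for 0.1 s.
2. the arm is pushed down until its pad rests on the disc (value of joint holdarm above 0.53 rad), for 0.2 s.
At the end, for the whole second after the job is handed in: The arm is down with its pad on the disc (hinge 0.53 to 0.60 rad), the pawl is home between the teeth (below 0.05 rad), the arm is at rest, and the disc lies flat on its cushion within 10 mm of where it was (value of joint holdarm between 0.53 and 0.6 rad and value of joint pawl below 0.05 rad and velocity of joint holdarm between -0.02 and 0.02 rad/s and z of disc in the frame of holddown between 0.058 and 0.068 m and distance of disc from where it was at the start of the episode below 0.01 m and linear speed of disc below 0.02 m/s); the robot touches nothing.
It fails at once if the disc is shifted or lifted by more than 15 mm (distance of disc from where it was at the start of the episode above 0.015 m).
It fails at once if a bystander is moved by more than 25 mm (distance of any of punch, tin, hammer, bowl, cup, brush, offcut from where it was at the start of the episode above 0.025 m).
It also fails if it takes over 51 s, if anything falls off the work surface, if the arm or the gripper's body presses on something with over 40 N, if the wrist force passes 120 N, or if a joint passes its speed limit or range.

ROBOT

A 6-joint arm with a two-finger parallel gripper is mounted at the origin on the work surface. World frame = base frame: x ahead of the robot, y to its left, z up, the work surface at z = 0. Lengths are in m, angles in degrees, forces in N, time in s.
With the tool pointing down it reaches from about 0.35 to 0.875 m from the base axis. Payload 4.2 kg.
Tool frame: the origin (TCP) lies on the front face of the gripper's body, between the roots of the fingers; the fingertips stand 70 mm ahead of it and the grasp point (between the pads) lies 51 mm ahead of it (r.nose_length is the distance from the TCP to the fingertips, in m); z points along the fingers, y is the direction in which the jaws open and shut (so a half turn about z gives the same grasp; the last joint's range is limited). The gripper opens to 87 mm and grips with 3 to 60 N. Pads are 19 mm wide; open, the fingers measure 117 mm over their backs; the gripper's body (75 mm by 190 mm) begins 51 mm behind the grasp point.
Start: joints at [-58.407, 22.042, 0.453, 0, -68.411, -14.817], TCP at [0.18, -0.598, 0.292] pointing down, gripper open.
Joint ranges: [-179.83, 179.83], [-69.29, 118.12], [-61.27, 80.66], [-181.25, 117.63], [-171.15, -9.14], [-177.46, 177.46]. Speed limits (degrees/s): [159.86, 159.86, 180, 180, 180, 180].

INTERFACE

Orientations are given as a 3x3 rotation matrix whose columns are the frame's x, y, z axes.
In Python, from station import telemetry, capture, order, r gives the robot as it stands.
- The arm moves only by the tool drive_tool, never from a script. Its argument "series" is a list of rows, each a list of 4 numbers: the shift along the tool's x, y, z as a fraction of full scale, then the turn about the tool's z as a fraction of full scale. In form: [[dx, dy, dz, turn], ...]. A call has 1 to 10 rows; each row is the pose to reach, as a shift and turn from the pose commanded when the call began, along the tool's axes at that moment; what a row does not reach only later rows make up. Full scale, the value 1, is 0.12 m for a shift and 2 rad for a turn. A row lasts 1/8 s, in which the tool goes at most 62.5 mm and 10.7 degrees, less where a joint would pass 70% of its speed; a pose out of reach is approached as far as the arm can. A call with a number of a shift or a turn outside -1 to 1 is refused whole. A call with a gripper value outside its range is refused whole. "fingers" is the finger opening in mm, from 0 to 87, set as the call begins (left out, the last holds). The fingers move at their own pace and stop on an object; the grip force is fixed at half the most. Time passes only in rows, so rows that repeat a pose let the fingers close. It gives the time, the measured TCP pose, the force and the opening at its end, in the units of the state.
- telemetry.sense(): the state, without advancing time (a new reading comes with each control period).
- capture(name): name is "scene" or "top" or "wrist"; returns a dict with "color" (420x560x3 uint8, blue, green, red), "fx", "fy", "cx", "cy" (pixels), "eye" and "attitude" of the camera in the world; the wrist camera has in their place "mount" (4x4, takes a point from camera to tool coordinates, whose origin is the TCP and whose axes are the flange's). Camera axes: x right, y up, looking along -z (the intrinsics and any distortion apply to the point x, -y, -z); pixel columns grow to the right and rows downward; lengths in m; the calibration is good to about 2 mm. A picture is of the moment at which its call begins: read the wrist's pose just before it. There is no depth.
- order.finish_job(): hands the job in, once; it reports no verdict.
The state is a dict: "time_s": time; "joints": joint angles; "joint_velocities": joint speeds; "effort": joint torques, N m; "tcp_pos": TCP position; "ee_rot": TCP orientation; "wrist_force": force on the tool from outside, world axes, zero at the start; "moment": the same for the moment, N m; "gripper_width": opening from 0.0 (shut) to 1.0 (fully open).
Only numpy, scipy, OpenCV 4.12 (cv2) and the standard library are available. Lean on these libraries where they do the work, as an engineer would, in place of code of your own. Each camera call takes 0.05 s, during which the arm holds its last target. There are 200 camera calls.

## Working session

There is one attempt and no reset: what is moved stays moved. The work goes in short steps, Python scripts to look and compute and a tool call to move; the robot and the scene stay as the last step left them, time stands still between calls to the robot, and variables do not carry over. Pictures are saved under pics/ and viewed, about 8 in all and at most 12, crops included, and the job is handed in when it is done.

Besides the shell and the picture viewer there is one more tool, called after "Emit:" as name([rows], argument=value, ...), one row to a line, values as JSON. drive_tool: Moves the arm, as the interface text tells. Shift numbers are shares of 0.12 m and turn numbers shares of 2 rad, none past 1 either way. Its arguments: {"type":"object","properties":{"series":{"type":"array","items":{"type":"array","items":{"type":"number","minimum":-1,"maximum":1}}},"fingers":{"type":"number"}},"required":["series"]}

```bash
mkdir -p pics
python3 - <<'E'
from station import telemetry,capture
import cv2,numpy as np
s=telemetry.sense();print({k:np.round(s[k],3) for k in ('time_s','tcp_pos','ee_rot','gripper_width')})
for n in('scene','top'):
    c=capture(n);cv2.imwrite(f'pics/{n}0.png',c['color']);np.save(f'pics/{n}0.npy',c,allow_pickle=True)
    print(n,{k:np.round(v,4).tolist() for k,v in c.items() if k!='color' and not isinstance(v,str)})
E
```

```text
{'time_s': np.float64(0.0), 'tcp_pos': array([ 0.18 , -0.598,  0.291]), 'ee_rot': array([[-0.957, -0.288, -0.001],
       [-0.288,  0.957,  0.002],
       [ 0.   ,  0.002, -1.   ]]), 'gripper_width': np.float64(0.998)}
scene {'fx': 513.9487, 'fy': 513.9487, 'cx': 281.3939, 'cy': 215.6381, 'eye': [1.4287, 0.1789, 1.4381], 'attitude': [[-0.1051, -0.81, 0.5769], [0.9944, -0.0788, 0.0706], [-0.0118, 0.5811, 0.8138]]}
top {'fx': 395.767, 'fy': 395.767, 'cx': 278.0924, 'cy': 205.062, 'eye': [0.3506, 0.0765, 1.2731], 'attitude': [[-0.0154, 0.9858, -0.1674], [-0.9996, -0.0115, 0.0242], [0.022, 0.1677, 0.9856]]}
```

View pics/scene0.png

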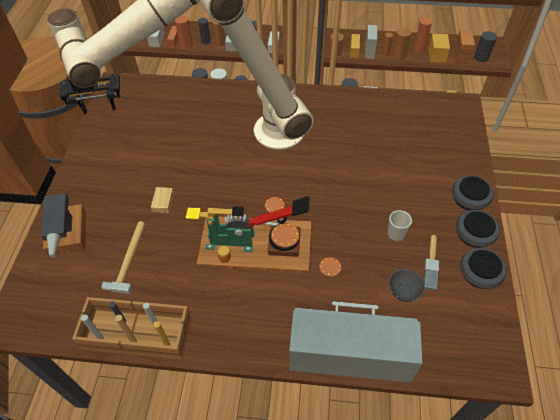

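View pics/top0.png

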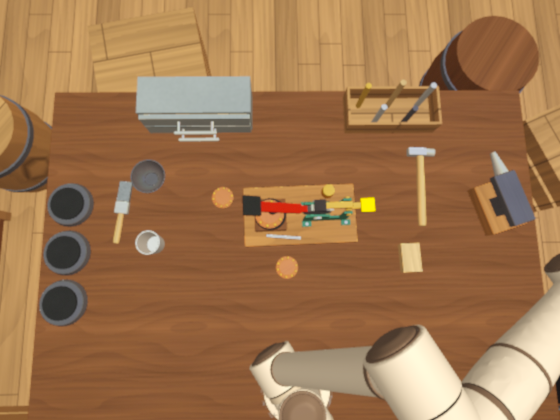

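The top view shows the yellow paddle at (368,205), the black pawl pad at (319,206), the push plate at (252,206) and the board from (243,186) to (358,245). Two more copper discs lie off the board, at (222,198) and (287,267). The one on the cushion, at (270,213), is the one meant, and it is only pressed through the arm.

```bash
cat > h.py <<'E'
import numpy as np,cv2
def ray(c,u,v):
    d=np.array([(u-c['cx'])/c['fx'],-(v-c['cy'])/c['fy'],-1.]);return np.array(c['eye']),np.array(c['attitude'])@d
def onz(c,u,v,z):
    e,d=ray(c,u,v);return e+d*(z-e[2])/d[2]
def tri(c1,p1,c2,p2):
    e1,d1=ray(c1,*p1);e2,d2=ray(c2,*p2)
    t=np.linalg.lstsq(np.stack([d1,-d2],1),e2-e1,rcond=None)[0];a,b=e1+t[0]*d1,e2+t[1]*d2
    return (a+b)/2,np.linalg.norm(a-b)
def proj(c,P):
    q=np.array(c['attitude']).T@(np.asarray(P)-c['eye']);return np.array([c['cx']-c['fx']*q[0]/q[2],c['cy']+c['fy']*q[1]/q[2]])
def blob(img,lo,hi,box):
    x0,y0,x1,y1=box;m=cv2.inRange(cv2.cvtColor(img,cv2.COLOR_BGR2HSV)[y0:y1,x0:x1],lo,hi)
    n,l,s,ce=cv2.connectedComponentsWithStats(m);i=1+np.argmax(s[1:,4]);return ce[i]+[x0,y0],s[i],(l==i)
E
python3 - <<'E'
from h import *
S=np.load('pics/scene0.npy',allow_pickle=True).item();T=np.load('pics/top0.npy',allow_pickle=True).item()
Y=((22,150,120),(35,255,255));K=((0,0,0),(180,255,60))
res={}
for n,lim,bt,bs in(('paddle',Y,(350,190,385,220),(180,203,207,224)),('plate',K,(235,190,266,222),(288,192,315,220)),('lock',K,(310,196,330,216),(228,202,250,218))):
    a=blob(T['color'],*lim,bt);b=blob(S['color'],*lim,bs)
    P,e=tri(T,a[0],S,b[0]);res[n]=P;print(n,a[0].round(1),a[1],b[0].round(1),b[1],P.round(4),round(e,4))
print('paddle z.163',onz(T,*blob(T['color'],*Y,(350,190,385,220))[0],.163),onz(S,*blob(S['color'],*Y,(180,203,207,224))[0],.163))
# board: wood colour mask
for nm,c,box in(('top',T,(235,180,365,250)),('scene',S,(190,200,320,275))):
    x0,y0,x1,y1=box;hsv=cv2.cvtColor(c['color'],cv2.COLOR_BGR2HSV)[y0:y1,x0:x1]
    m=cv2.inRange(hsv,(8,100,110),(20,220,255));n,l,s,ce=cv2.connectedComponentsWithStats(m);i=1+np.argmax(s[1:,4])
    p=np.argwhere(l==i)[:,::-1]+[x0,y0];W=np.array([onz(c,u,v,.018)[:2] for u,v in p])*1000
    r=cv2.minAreaRect(W.astype(np.float32));print(nm,r)
big=[cv2.resize(T['color'][175:255,235:385],None,fx=4.5,fy=4.5,interpolation=2)[:, :675],]
s=cv2.resize(S['color'][180:275,175:325],None,fx=4.5,fy=4.5,interpolation=2)[:,:675]
im=np.vstack(big+[s]);cv2.imwrite('pics/crop.png',cv2.resize(im,None,fx=.75,fy=.75))
E
```

```text
paddle [365.1 204.3] [  0   7  26  15 269] [192.6 213. ] [  5   4  16  12 145] [ 0.5393 -0.2028  0.1599] 0.0044
plate [251.3 205.2] [  8   7  17  18 281] [300.3 206. ] [  4   5  17  19 252] [0.529  0.1239 0.2251] 0.0028
lock [319.6 211.6] [ 4 15 12  3 25] [237.5 210.8] [ 4  4 12 10 98] [ 0.519  -0.0684  0.1618] 0.0005
paddle z.163 [ 0.53858331 -0.19973036  0.163     ] [ 0.54124696 -0.20415863  0.163     ]
top ((533.55078125, -25.00958251953125), (420.7420654296875, 224.50808715820312), 89.41398620605469)
scene ((527.0896606445312, -28.786788940429688), (228.24375915527344, 385.7460021972656), 0.5766475796699524)
```

View pics/crop.png

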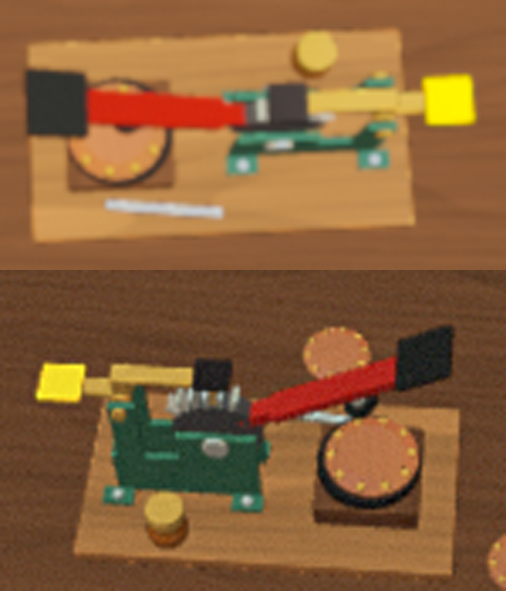

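The enlarged crop shows the paddle at top pixel (367.9,204.6), the lock pad near (320,206) and the plate near (251.5,205.5). The copper disc on the cushion under the arm is the right one. Next I fit the board frame from its corners and check the three points against it.

```bash
cat >> h.py <<'E'
S=np.load('pics/scene0.npy',allow_pickle=True).item();T=np.load('pics/top0.npy',allow_pickle=True).item()
E
python3 - <<'E'
from h import *
k=3.375
t=lambda x,y:(235+x/k-.5,175+y/k-.5); s=lambda x,y:(175+x/k-.5,180+(y-270)/k-.5)
for c,f,C in((T,t,[(27,43),(400,29),(413,224),(34,241)]),(S,s,[(460,408),(105,400),(75,552),(449,573)])):
    W=np.array([onz(c,*f(*p),.018)[:2] for p in C]);print(W.round(4).tolist(),W.mean(0).round(4),np.linalg.norm(W-np.roll(W,-1,0),axis=1).round(3))
    print('axis deg',[np.degrees(np.arctan2(*(a-b)[::-1])).round(2) for a,b in((W[0],W[1]),(W[3],W[2]))])
for n,a,b in(('paddle',(448.5,100),(61,383)),('lock',(287,104),(213,374)),('plate',(57,103),(425,357))):
    P,e=tri(T,t(*a),S,s(*b));print(n,P.round(4),round(e,4))
print(onz(T,*t(448.5,100),.163),onz(S,*s(61,383),.163));print(onz(T,*t(287,104),.187),onz(S,*s(213,374),.187))
E
```

```text
[[0.6237, 0.1599], [0.6337, -0.2], [0.4453, -0.2034], [0.4343, 0.1535]] [ 0.5342 -0.0225] [0.36  0.188 0.357 0.189]
axis deg [np.float64(91.59), np.float64(91.77)]
[[0.432, 0.1563], [0.4568, -0.1992], [0.6332, -0.1939], [0.621, 0.1597]] [ 0.5358 -0.0193] [0.356 0.176 0.354 0.189]
axis deg [np.float64(93.99), np.float64(91.97)]
paddle [ 0.5393 -0.206   0.1604] 0.0021
lock [ 0.5333 -0.065   0.1847] 0.0024
plate [0.5289 0.1239 0.2285] 0.0033
[ 0.53892791 -0.20642008  0.163     ] [ 0.5412484  -0.20408852  0.163     ]
[ 0.53306263 -0.06588739  0.187     ] [ 0.53500608 -0.06330488  0.187     ]
```

The board frame is at about (0.535, -0.021), with its axis at 91.8°. That puts the paddle at (0.540, -0.206), the lock pad at (0.536, -0.066) and the raised plate near (0.529, 0.122, 0.23). The sizes and heights agree with those given to a few mm. Now I travel to above the paddle with the fingers shut.

Emit:
drive_tool([
  [-0.5,0.3,0,0],
  [-0.95,0.565,0,0],
  [-0.95,0.565,0,0],
], fingers=0)

```text
time_s: 0.48
tcp_pos: [0.2718, -0.4981, 0.2922]
ee_rot: [[-0.956, -0.293, -0.0], [-0.293, 0.956, 0.001], [-0.0, 0.001, -1.0]]
wrist_force: [0.3, -0.5, -0.1]
gripper_width: 0.741
```

Emit:
drive_tool([
  [-0.5,0.3,0,0],
  [-0.95,0.565,0,0],
  [-0.95,0.565,0,0],
])

```text
time_s: 0.85
tcp_pos: [0.3613, -0.4009, 0.2921]
ee_rot: [[-0.956, -0.292, -0.0], [-0.292, 0.956, 0.0], [-0.0, 0.0, -1.0]]
wrist_force: [0.1, -0.2, -0.5]
gripper_width: 0.397
```

Emit:
drive_tool([
  [-0.5,0.3,0,0],
  [-0.95,0.565,0,0],
  [-0.95,0.565,0,0],
])

```text
time_s: 1.23
tcp_pos: [0.4508, -0.3036, 0.2919]
ee_rot: [[-0.957, -0.292, -0.0], [-0.292, 0.957, 0.0], [0.0, 0.0, -1.0]]
wrist_force: [-0.7, -0.2, -0.7]
gripper_width: 0.062
```

Emit:
drive_tool([
  [-0.5,0.3,0,0],
  [-0.95,0.565,0,-0.1],
  [-0.95,0.565,0,-0.2],
  [-0.95,0.565,0,-0.29],
  [-0.95,0.565,0,-0.38],
  [-0.95,0.565,0,-0.47],
  [-0.95,0.565,0,-0.56],
  [-0.95,0.565,0,-0.654],
  [-0.95,0.565,0,-0.654],
  [-0.95,0.565,0,-0.654],
])

```text
time_s: 2.48
tcp_pos: [0.5384, -0.208, 0.292]
ee_rot: [[0.026, -1.0, -0.001], [-1.0, -0.026, -0.0], [0.0, 0.001, -1.0]]
wrist_force: [-0.6, 1.0, 1.0]
gripper_width: 0.008
```

Emit:
drive_tool([
  [0,0,0.2,0],
  [0,0,0.38,0],
  [0,0,0.38,0],
])

```text
time_s: 2.85
tcp_pos: [0.5377, -0.2072, 0.245]
ee_rot: [[0.028, -1.0, -0.004], [-1.0, -0.028, 0.001], [-0.001, 0.004, -1.0]]
wrist_force: [0.1, 0.2, 0.1]
gripper_width: 0.005
```

```bash
cat >> h.py <<'E'
def look(name):
    from station import capture,telemetry
    s=telemetry.sense();print(s['time_s'],np.round(s['tcp_pos'],4),np.round(s['wrist_force'],1))
    a=capture('wrist')['color'];b=capture('scene')['color'][160:280,170:330]
    cv2.imwrite(f'pics/{name}.png',np.hstack([cv2.resize(a,(400,300)),cv2.resize(b,(400,300),interpolation=2)]))
E
python3 -c "from h import *;look('a')"
```

```text
2.85 [ 0.5377 -0.2072  0.245 ] [0.1 0.2 0.1]
```

View pics/a.png

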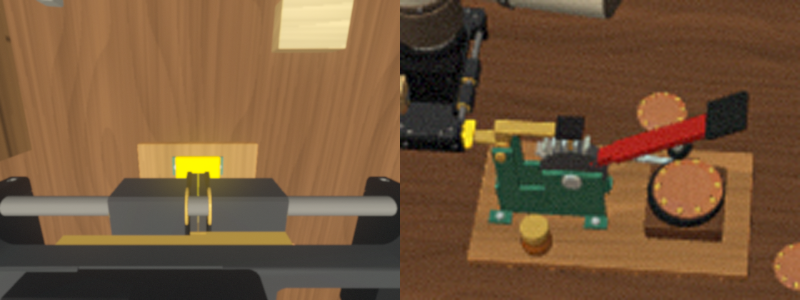

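The shut fingertips are centred over the yellow paddle: wrist view at (198,172), paddle from 173 to 222. Next I press it slowly.

Emit:
drive_tool([
  [0,0,0.06,0],
  [0,0,0.1,0],
  [0,0,0.13,0],
  [0,0,0.16,0],
  [0,0,0.18,0],
  [0,0,0.2,0],
  [0,0,0.22,0],
  [0,0,0.22,0],
])

```text
time_s: 3.95
tcp_pos: [0.539, -0.208, 0.2208]
ee_rot: [[0.03, -1.0, 0.001], [-1.0, -0.03, -0.002], [0.002, -0.001, -1.0]]
wrist_force: [-1.5, -4.1, 4.6]
gripper_width: 0.002
```

Emit:
drive_tool([
  [0,0,0.015,0],
  [0,0,0.03,0],
  [0,0,0.04,0],
  [0,0,0.04,0],
])

```text
time_s: 4.45
tcp_pos: [0.5391, -0.208, 0.2184]
ee_rot: [[0.031, -1.0, 0.002], [-1.0, -0.031, -0.003], [0.003, -0.002, -1.0]]
wrist_force: [-4.0, -3.7, 15.1]
gripper_width: 0.005
```

```bash
python3 -c "from h import *;look('b')"
```

```text
4.45 [ 0.5391 -0.208   0.2184] [-4.  -3.7 15.1]
```

View pics/b.png

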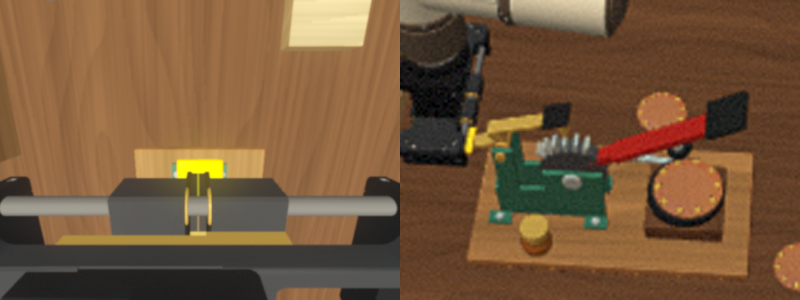

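The side view shows the pawl tilted with the black pad raised, and the force rose to 15 N at the stop, so the pawl is fully free. Now I lift off and travel over to the push plate.

Emit:
drive_tool([
  [0,0,-0.3,0],
  [0,0,-0.7,0],
  [0,0,-1,0],
  [0,0,-1,0],
])

```text
time_s: 5.05
tcp_pos: [0.54, -0.2065, 0.3381]
ee_rot: [[0.03, -1.0, 0.007], [-1.0, -0.03, 0.0], [-0.0, -0.007, -1.0]]
wrist_force: [0.1, -0.5, 0.3]
gripper_width: 0.006
```

Emit:
drive_tool([
  [-0.5,0,0,0],
  [-0.925,0,0,0],
  [-0.925,0,0,0],
])

```text
time_s: 5.42
tcp_pos: [0.5348, -0.0928, 0.3337]
ee_rot: [[0.034, -0.999, -0.002], [-0.999, -0.034, 0.002], [-0.002, 0.002, -1.0]]
wrist_force: [0.4, -0.8, 0.1]
gripper_width: 0.007
```

Emit:
drive_tool([
  [-0.5,0,0,0],
  [-0.925,0,0,0],
  [-0.925,0,0,0],
])

```text
time_s: 5.8
tcp_pos: [0.5317, 0.0173, 0.3339]
ee_rot: [[0.034, -0.999, -0.002], [-0.999, -0.034, 0.001], [-0.001, 0.002, -1.0]]
wrist_force: [-0.8, 0.1, 0.4]
gripper_width: -0.0
```

Emit:
drive_tool([
  [-0.5,0,0,0],
  [-0.925,0,0,0],
  [-0.925,0,0,0],
  [-0.925,0,0.05,0],
])

```text
time_s: 6.3
tcp_pos: [0.5288, 0.1251, 0.3287]
ee_rot: [[0.029, -1.0, -0.001], [-1.0, -0.029, -0.0], [0.0, 0.001, -1.0]]
wrist_force: [0.4, -0.2, 1.1]
gripper_width: 0.003
```

```bash
python3 -c "from h import *;look('c')"
```

```text
6.3 [0.5288 0.1251 0.3287] [ 0.4 -0.2  1.1]
```

View pics/c.png

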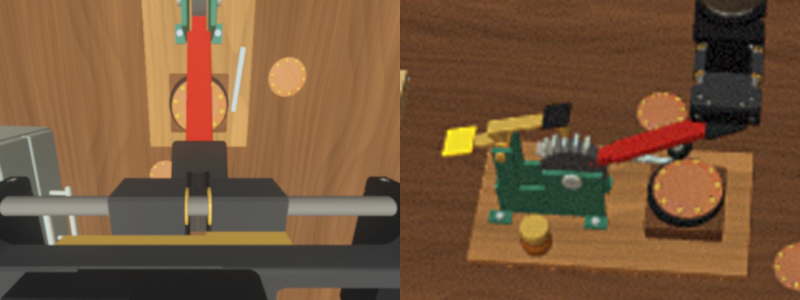

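The fingertips are over the black push plate (wrist view (198,180)), and the pawl is still tilted free. Now I push down along the arm's arc.

Emit:
drive_tool([
  [0,0,0.15,0],
  [0,0,0.22,0],
  [0,0,0.28,0],
  [-0.03,0,0.34,0],
  [-0.06,0,0.4,0],
  [-0.09,0,0.46,0],
  [-0.12,0,0.52,0],
  [-0.15,0,0.58,0],
  [-0.17,0,0.63,0],
  [-0.17,0,0.63,0],
])

```text
time_s: 7.65
tcp_pos: [0.5275, 0.1464, 0.2527]
ee_rot: [[0.03, -1.0, -0.002], [-1.0, -0.03, -0.0], [0.0, 0.002, -1.0]]
wrist_force: [-0.8, -0.7, 0.5]
gripper_width: 0.004
```

```bash
python3 -c "from h import *;look('d')"
```

```text
7.65 [0.5275 0.1464 0.2527] [-0.8 -0.7  0.5]
```

View pics/d.png

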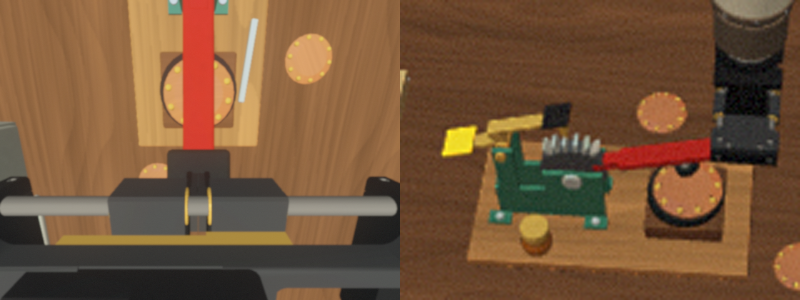

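The arm is following the fingertips, at roughly half its travel, and the pawl is still free. I push on slowly to just above level.

Emit:
drive_tool([
  [-0.02,0,0.07,0],
  [-0.03,0,0.13,0],
  [-0.05,0,0.19,0],
  [-0.06,0,0.25,0],
  [-0.07,0,0.31,0],
  [-0.08,0,0.37,0],
  [-0.09,0,0.42,0],
  [-0.1,0,0.46,0],
  [-0.1,0,0.5,0],
  [-0.1,0,0.5,0],
])

```text
time_s: 9.0
tcp_pos: [0.5273, 0.1578, 0.193]
ee_rot: [[0.03, -1.0, -0.002], [-1.0, -0.03, -0.001], [0.001, 0.002, -1.0]]
wrist_force: [-0.0, 0.6, 0.2]
gripper_width: 0.001
```

Emit:
drive_tool([
  [0,0,0.01,0],
  [0,0,0.02,0],
  [0,0,0.03,0],
  [0,0,0.03,0],
])

```text
time_s: 9.5
tcp_pos: [0.5276, 0.1581, 0.1901]
ee_rot: [[0.03, -1.0, -0.0], [-1.0, -0.03, -0.0], [0.0, 0.0, -1.0]]
wrist_force: [-0.9, -0.1, 0.7]
gripper_width: 0.006
```

Tip at 0.120; level is about 0.117. I continue in 1 mm steps until the force shows the disc.

Emit:
drive_tool([
  [0,0,0.01,0],
  [0,0,0.02,0],
  [0,0,0.025,0],
  [0,0,0.025,0],
])

```text
time_s: 10.0
tcp_pos: [0.5278, 0.1582, 0.1872]
ee_rot: [[0.03, -1.0, 0.0], [-1.0, -0.03, 0.0], [-0.0, -0.0, -1.0]]
wrist_force: [-1.7, 1.2, 2.8]
gripper_width: 0.007
```

Emit:
drive_tool([
  [0,0,0.01,0],
  [0,0,0.02,0],
  [0,0,0.02,0],
])

```text
time_s: 10.38
tcp_pos: [0.5278, 0.1583, 0.1871]
ee_rot: [[0.031, -1.0, 0.001], [-1.0, -0.031, -0.0], [0.0, -0.001, -1.0]]
wrist_force: [-6.4, 0.4, 13.2]
gripper_width: 0.006
```

The arm has stopped on the disc at tip height 0.117 with 13 N, as predicted for level. Now I lift off and go to the black pawl pad.

Emit:
drive_tool([
  [0,0,-0.3,0],
  [0,0,-0.7,0],
  [0,0,-1,0],
  [0,0,-1,0],
])

```text
time_s: 10.88
tcp_pos: [0.5292, 0.1586, 0.3081]
ee_rot: [[0.03, -1.0, 0.007], [-1.0, -0.03, 0.004], [-0.003, -0.007, -1.0]]
wrist_force: [0.1, 0.0, -0.6]
gripper_width: 0.005
```

Emit:
drive_tool([
  [0.4,0,-0.1,0],
  [0.8,0,-0.1,0],
  [0.96,0,-0.1,0],
  [0.96,0,-0.1,0],
])

```text
time_s: 11.38
tcp_pos: [0.5311, 0.042, 0.3158]
ee_rot: [[0.028, -1.0, -0.001], [-1.0, -0.028, -0.0], [0.0, 0.001, -1.0]]
wrist_force: [0.3, -0.4, -0.3]
gripper_width: 0.005
```

Emit:
drive_tool([
  [0.4,0,0,0],
  [0.8,0,0,0],
  [0.96,0,0,0],
  [0.96,0,0,0],
])

```text
time_s: 11.88
tcp_pos: [0.5349, -0.0723, 0.3162]
ee_rot: [[0.029, -1.0, -0.001], [-1.0, -0.029, 0.0], [-0.0, 0.001, -1.0]]
wrist_force: [-0.4, -0.2, 0.3]
gripper_width: 0.006
```

```bash
python3 -c "from h import *;look('e')"
```

```text
11.875 [ 0.5349 -0.0723  0.3162] [-0.4 -0.2  0.3]
```

View pics/e.png

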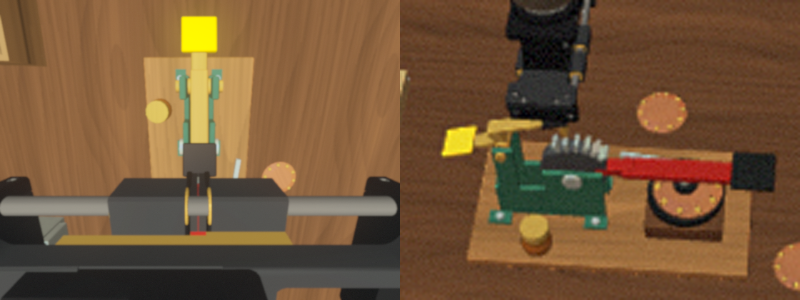

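The arm is level on the disc, and the fingertips are over the black pad (wrist view (199,160)) with the pawl still free. Next I press the pad down to its home height of 0.187.

Emit:
drive_tool([
  [0,0,0.15,0],
  [0,0,0.22,0],
  [0,0,0.27,0],
  [0,0,0.31,0],
  [-0.01,0,0.35,0],
  [-0.02,0,0.39,0],
  [-0.03,0,0.42,0],
  [-0.03,0,0.45,0],
  [-0.03,0,0.47,0],
  [-0.03,0,0.47,0],
])

```text
time_s: 13.22
tcp_pos: [0.5343, -0.0687, 0.2599]
ee_rot: [[0.03, -1.0, -0.001], [-1.0, -0.03, -0.0], [0.0, 0.001, -1.0]]
wrist_force: [-0.0, 0.2, 0.4]
gripper_width: 0.001
```

Emit:
drive_tool([
  [0,0,0.01,0],
  [0,0,0.02,0],
  [0,0,0.02,0],
])

```text
time_s: 13.6
tcp_pos: [0.5344, -0.0686, 0.2579]
ee_rot: [[0.03, -1.0, -0.0], [-1.0, -0.03, -0.0], [0.0, 0.0, -1.0]]
wrist_force: [0.6, 1.1, 1.4]
gripper_width: 0.004
```

Emit:
drive_tool([
  [0,0,0.01,0],
  [0,0,0.02,0],
  [0,0,0.02,0],
])

```text
time_s: 13.98
tcp_pos: [0.5346, -0.0685, 0.2569]
ee_rot: [[0.03, -1.0, 0.001], [-1.0, -0.03, -0.0], [0.0, -0.001, -1.0]]
wrist_force: [-2.5, 2.6, 7.5]
gripper_width: 0.004
```

Emit:
drive_tool([
  [0,0,0.01,0],
  [0,0,0.02,0],
  [0,0,0.02,0],
])

```text
time_s: 14.35
tcp_pos: [0.5346, -0.0684, 0.2566]
ee_rot: [[0.031, -1.0, 0.002], [-1.0, -0.031, -0.001], [0.001, -0.002, -1.0]]
wrist_force: [-5.7, 5.8, 17.4]
gripper_width: 0.004
```

The pad has stopped hard at 0.187 with 17 N, which is the home height. I lift away and check.

Emit:
drive_tool([
  [0,0,-0.3,0],
  [0,0,-0.7,0],
  [0,0,-1,0],
  [0,0,-1,0],
  [0,0,-1,0],
])

```text
time_s: 14.98
tcp_pos: [0.534, -0.0687, 0.3719]
ee_rot: [[0.03, -1.0, -0.002], [-1.0, -0.03, 0.0], [-0.0, 0.002, -1.0]]
wrist_force: [-0.3, 0.2, -0.7]
gripper_width: 0.003
```

Emit:
drive_tool([
  [0,0.4,-0.1,0],
  [0,0.8,-0.1,0],
  [0,1,-0.1,0],
  [0,1,-0.1,0],
  [0,1,-0.1,0],
])

```text
time_s: 15.6
tcp_pos: [0.415, -0.0721, 0.3844]
ee_rot: [[0.03, -1.0, -0.001], [-1.0, -0.03, -0.0], [0.0, 0.001, -1.0]]
wrist_force: [-0.6, 0.7, -0.6]
gripper_width: 0.01
```

Run:
```python
from h import *
from station import capture
t=capture('top');s=capture('scene')
P,e=0,0
cv2.imwrite('pics/f.png',np.vstack([cv2.resize(t['color'][175:255,235:385],(750,400),interpolation=2)[:300],cv2.resize(s['color'][180:260,170:330],(750,300),interpolation=2)]))
Y=((25,200,180),(35,255,255))
for nm,c,box in(('scene0',S,(180,203,207,224)),('scene',s,(180,203,207,224))):print(nm,'paddle',blob(c['color'],*Y,box)[0].round(1))
```

```text
scene0 paddle [192.7 212.5]
scene paddle [192.8 212.5]
```

View pics/f.png

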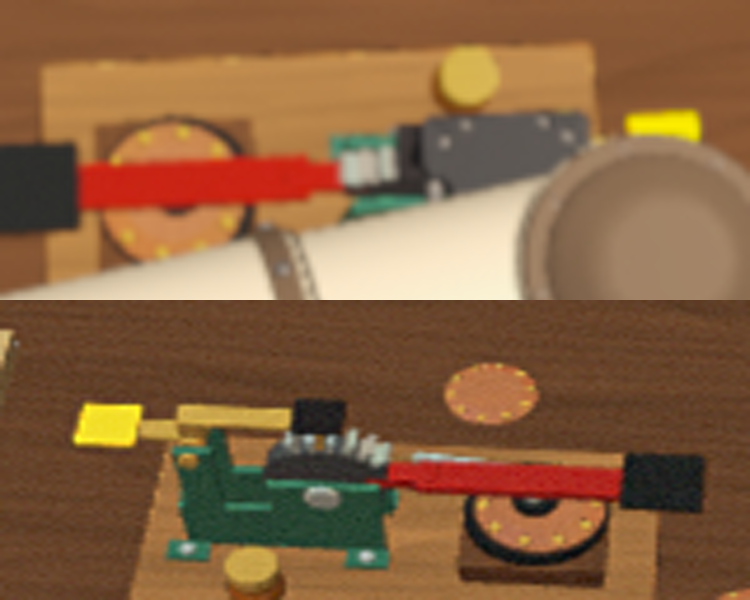

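The arm is level with its pad on the disc. The pawl is level, with the paddle at pixel (192.8,212.5) against (192.7,212.5) at the start, and the robot is clear. Handing in.

```bash
python3 -c "
from station import order;print(order.finish_job())"
```

```text
the job is handed in; nothing more can be done
None
```

I pressed the pawl free, pushed the red arm down onto the disc, then pressed the pawl home again, and handed the job in at about 15.7 s. The hand-in gives no verdict, so what follows is from my own checks.

- **Pawl freed:** the yellow paddle was pressed until it met its stop at 15 N, while the arm was still up.
- **Arm down:** the push plate stopped with the fingertips at 0.117 m and 13 N. That is the height given for the level arm, with its pad on the disc.
- **Pawl home:** the black pad stopped at 0.187 m with 17 N, the home height. Afterwards the paddle was back within 0.1 pixel of where it started in the scene view.
- **Final look:** the last pictures show the arm level and the disc lying on its cushion under the pad. The gripper was well clear and the wrist force about zero.

I judged the disc's position by eye only and did not measure its shift. None of the bystanders in the views I looked at seemed to have moved, but the hammer, bowl, cup and brush were outside those last crops. No check failed. The two cameras disagreed by 2–4 mm when I located the parts, close to the stated calibration.

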